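# Index the turntable by one hole

## Robot

A 6-joint arm with a two-finger parallel gripper is mounted at the origin on a cart in front of the work surface, level with it; the furniture and walls round the work are solid. World frame = base frame: x ahead of the robot, y to its left, z up, the work surface at z = 0. Lengths are in m, angles in degrees, forces in N, time in s.
With the tool pointing down it reaches from about 0.4 to 0.825 m from the base axis. Payload 7 kg.
Tool frame: the origin (TCP) lies between the finger pads; the fingertips stand 14 mm ahead of it and the grasp point (between the pads) lies 5 mm behind it; z points along the fingers, y is the line along which they close (so a half turn about z gives the same grasp; the last joint's range is limited). The gripper opens to 88 mm and grips with 3 to 60 N. Pads are 19 mm wide; open, the fingers measure 130 mm over their backs; the gripper's body (78 mm by 193 mm) begins 47 mm behind the grasp point.
Start: joints at [89.215, 20.546, 0.682, 0, -70.136, -16.507], TCP at [0.201, 0.644, 0.241] pointing down, gripper open.
Joint ranges: [-176.03, 176.03], [-82.01, 121.73], [-58.28, 71.71], [-173.87, 95.51], [-174.79, -0.11], [-173.66, 173.66]. Speed limits (degrees/s): [136.94, 136.94, 172.46, 180, 180, 180].

## Interface

Orientations are given as [roll, pitch, yaw] about the fixed x, y, z axes, in that order (R = Rz(yaw) Ry(pitch) Rx(roll)).
In Python, from plant import status, cams, job gives the robot as it stands. The module is installed in compiled form; this text tells all that it offers.
- The arm moves only by the tool step_arm, never from a script. Its arguments are lists of equal length, an entry for each row: "xyz": the shift along the tool's x, y, z each as a share of 20 cm, from -1 to 1, a list of three; "yaw": the turn about the tool's z as a share of 360 degrees, from -1 to 1; "claw": the closure, from -1 (fully open) to 1 (shut). A call has 1 to 20 rows; each row is the pose to reach, as a shift and turn from the pose commanded when the call began, along the tool's axes at that moment, turning the shorter way round; what a row does not reach only later rows make up. A row lasts 1/12 s, in which the tool goes at most 41.7 mm and 7.16 degrees, less where a joint would pass 70% of its speed; a pose out of reach is approached as far as the arm can. A call with a number of a shift or a turn outside -1 to 1 is refused whole. A call with a gripper value outside its range is refused whole. The fingers move at their own pace and stop on an object; "grip_force" is the grip in N (left out, the last holds). Time passes only in rows, so rows that repeat a pose let the fingers close. It gives the time, the measured TCP pose, the force, the opening and the grip force at its end, in the units of the state.
- status.get_state(): the state, without advancing time (a new reading comes with each control period).
- cams.capture(name): name is "scene" or "top" or "wrist"; returns (picture, depth): 384x512x3 uint8, blue, green, red; 384x512 float32, m along the optical axis (not along the pixel's ray), 0 where there is no reading.
- cams.calibration(name): a dict with "mtx" (3x3 intrinsics, pixels), "D" ([k1, k2, p1, p2, k3] as OpenCV has them; the pictures are not rectified), "camera_from_world" (4x4, takes a point from world to camera coordinates); the wrist camera has in their place "T_tool_cam" (4x4, takes a point from camera to tool coordinates, whose origin is the TCP and whose axes are the flange's). Camera axes: x right, y down, z forward; pixel columns grow to the right and rows downward; lengths in m; the calibration is good to about 2 mm. A picture is of the moment at which its call begins: read the wrist's pose just before it. calibration takes no time and is no camera call.
- job.close_job(): hands the job in; it is judged then, once.
The state is a dict: "time_s": time; "joints": joint angles; "qd": joint speeds; "joint_torque": joint torques, N m; "tcp_pos": TCP position; "eef_rot": TCP orientation; "contact_force": force on the tool from outside, world axes, zero at the start; "moment": the same for the moment, N m; "gripper_width": finger opening in m; "gripper_force": force on a finger pad.
Only numpy, scipy, OpenCV 4.12 (cv2) and the standard library are available. Lean on these libraries where they do the work, as an engineer would, in place of code of your own. Each camera call takes 0.05 s, during which the arm holds its last target. There are 200 camera calls.

## Task

Without forcing anything, press the red plunger of the kitchen turntable fully down with the fingertips and only then, keeping it down, turn the table clockwise (seen from above) to the next hole, then let go so that the plunger springs fully up and its brass pin stands in that hole. The two tins must ride round standing on the table; do not touch or lift them, and leave the mug and the spice jar alone.

Things in the scene. Friction and masses are not known exactly. Their poses are not given: they have to be found in the camera images.
- susan: Housing of the turntable, round, black, fixed to the worktop, 310 mm diameter, 40 mm high; origin at the centre of its underside. Its flat outer rim (257 to 310 mm diameter, top at 40 mm) is the index ring, with 8 holes, 16 mm wide with steel rims and dark inside, 45 degrees apart on a circle of 141 mm radius. At the start the pin is in the hole on the housing's -x side.
- susan_center (a point): Centre of the turntable: on its vertical turning axis, on the upper face of the turning top, 42 mm above the worktop. The turning top is a pale wooden disc, 253 mm in diameter, inside the black ring; it turns with light friction (about 1 N at the plunger). Fingertips pressed in the dish may creep a few mm in it while the table turns, so the table can lag them.
- plunger_dish (a point): Floor centre of the dished red plunger head, 95 mm from the turning axis; it goes round with the top. Head 65 mm across; the dish (51 mm inside, rim 6.5 mm above this point) takes the closed fingertips. Up, this point is 70 mm above the worktop; it goes straight down up to 14 mm (to 56 mm) against a spring, about 3 N at first, 6 N fully down.
- pin_tip (a point): Rounded tip of the brass index pin (12 mm diameter), part of the plunger, outward of it, 141 mm from the turning axis. Plunger up: tip 5 mm above the ring in a hole, table locked (1 degree of play). At 4 mm its round end begins to ride out under force; at 11 mm or more the table is free. Let go between holes it stays under the ring (9 mm down); within 3 mm of a hole's middle it springs up.
- plunger (a joint): How far the plunger is pressed down, m: 0 up, 0.014 fully down.
- turn (a joint): Turn of the table from its first hole, rad, positive clockwise seen from above; 0 at the start, 0.785 (45 degrees) at the next hole.
- tin_spot (a point): Point on the turning top where the soup tin stood at the start (within 10 mm); it turns with the top.
- silver_spot (a point): Point on the turning top where the silver tin stood at the start (within 10 mm); it turns with the top.
- soup_tin: Low tin with a picture of tomatoes, 75 mm diameter, 58 mm high, loose, standing on the turning top; origin at the centre of its underside, z axis up.
- silver_tin: Small silvery white tin, 36 mm diameter, 60 mm high, loose, standing on the turning top; origin at the centre of its underside, z axis up.
- mug: White mug, 78 mm diameter, 97 mm high, loose on the worktop to the left of the turntable; origin at the centre of its underside.
- spice_jar: Spice jar with a green cap, 46 mm diameter, 106 mm high, loose on the worktop to the right of the turntable; origin at the centre of its underside.
Mind the look-alikes: they are no part of the job. Leave any purple look-alike of the silver_tin alone. What is shaped like the soup_tin but turquoise is not meant.

How it is judged:
By the outcome, as a careful person would: the job done as asked, in the order asked, and still so for the second after the job is handed in, with the robot touching nothing.
It also fails if it takes over 42 s, if anything falls off the work surface, if the arm or the gripper's body presses on something with over 40 N, if the wrist force passes 120 N, or if a joint passes its speed limit or range.

## Working session

There is one attempt and no reset: what is moved stays moved. The work goes in short steps, Python scripts to look and compute and a tool call to move; the robot and the scene stay as the last step left them, time stands still between calls to the robot, and variables do not carry over. Pictures are saved under pics/ and viewed, at most 10 in all, crops included, and the job is handed in when it is done.

Besides the shell and the picture viewer there is one more tool, called after ">>>" as name([rows], argument=value, ...), one row to a line, values as JSON. step_arm: Moves the arm, as the interface text tells. Shift numbers are shares of 20 cm and turn numbers shares of 360 degrees, none past 1 either way. Its arguments: {"type":"object","properties":{"xyz":{"type":"array"},"yaw":{"type":"array"},"claw":{"type":"array"},"grip_force":{"type":"number"}},"required":["xyz","yaw","claw"]}

```bash
mkdir -p pics; python3 - <<'E'
from plant import status,cams
import cv2,numpy as np
s=status.get_state();print(s)
for n in("scene","top"):
    im,d=cams.capture(n);cv2.imwrite(f"pics/{n}0.png",im);np.savez(f"{n}0.npz",im=im,d=d)
    c=cams.calibration(n);print(n,c)
E
```

```text
{'time_s': 0.0, 'joints': array([ 8.92150844e+01,  2.05904205e+01,  6.35792004e-01, -2.08853293e-02,
       -7.01358152e+01, -1.65073537e+01]), 'qd': array([ 0.04968049, -0.136758  ,  0.01877492,  0.03483487,  0.04401158,
       -0.00999927]), 'joint_torque': array([ 8.45148634e-05, -5.82722747e+01,  2.93042600e+01,  6.99670047e+00,
        6.81356833e-03, -1.50049505e-04]), 'tcp_pos': array([0.20051688, 0.64405577, 0.23964704]), 'eef_rot': array([ 1.79907705e+02, -6.87657863e-03, -1.72993759e+01]), 'contact_force': array([-0.07454657, -0.45154436,  0.47704837]), 'moment': array([-0.01928608, -0.00623446, -0.00326729]), 'gripper_force': 0.0, 'gripper_width': 0.08773564415695044}
scene {'mtx': array([[382.43113696,   0.        , 253.19803277],
       [  0.        , 382.43113696, 183.85010048],
       [  0.        ,   0.        ,   1.        ]]), 'D': array([-0.12684814,  0.        ,  0.        ,  0.        ,  0.        ]), 'camera_from_world': array([[ 0.60535962, -0.79574804, -0.01802184, -0.30953383],
       [-0.48934781, -0.35421967, -0.796911  ,  0.32034719],
       [ 0.62775667,  0.49123669, -0.60382785,  0.78379368],
       [ 0.        ,  0.        ,  0.        ,  1.        ]])}
top {'mtx': array([[388.79597192,   0.        , 259.791431  ],
       [  0.        , 388.79597192, 194.89612186],
       [  0.        ,   0.        ,   1.        ]]), 'D': array([-0.09362641,  0.        ,  0.        ,  0.        ,  0.        ]), 'camera_from_world': array([[-0.00515318, -0.99980489, -0.01906888,  0.01509359],
       [-0.99573833,  0.00688626, -0.09196608,  0.55035045],
       [ 0.09207945,  0.0185137 , -0.99557954,  1.08389367],
       [ 0.        ,  0.        ,  0.        ,  1.        ]])}
```

View pics/top0.png

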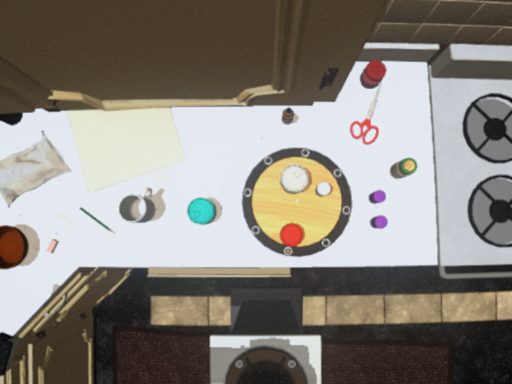

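View pics/scene0.png

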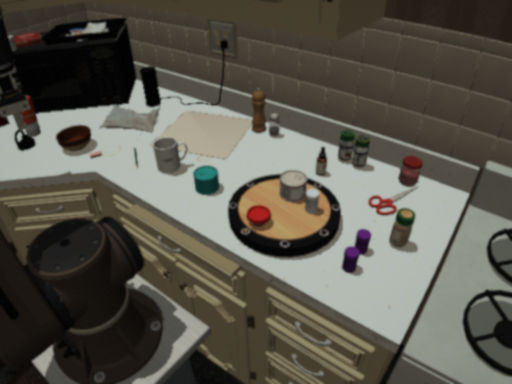

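Top view: turntable centred near (297,202), red plunger at (291,235) with its pin hole at (288,251). The soup tin is at (295,178) and the silver tin at (324,188); the next hole clockwise is at about (255,231).

```bash
cat > h.py <<'E'
import numpy as np,cv2
from plant import cams
def ray(cam,px,z):
    c=cams.calibration(cam);px=np.array(px,float).reshape(-1,1,2)
    u=cv2.undistortPoints(px,c["mtx"],c["D"])[:,0]
    T=np.linalg.inv(c["camera_from_world"]);o=T[:3,3]
    d=np.c_[u,np.ones(len(u))]@T[:3,:3].T
    return o+d*((z-o[2])/d[:,2])[:,None]
def blob(mask):
    n,l,s,c=cv2.connectedComponentsWithStats(mask.astype(np.uint8));i=1+np.argmax(s[1:,4]);return l==i,c[i],s[i,4]
def circ(p):
    A=np.c_[2*p[:,:2],np.ones(len(p))];x=np.linalg.lstsq(A,(p[:,:2]**2).sum(1),rcond=None)[0]
    return x[:2],np.sqrt(x[2]+x[:2]@x[:2])
def red(im,x0,y0,x1,y1):
    h=cv2.cvtColor(im,cv2.COLOR_BGR2HSV);m=((h[...,0]<6)|(h[...,0]>174))&(h[...,1]>170)&(h[...,2]>70)
    k=np.zeros(m.shape,bool);k[y0:y1,x0:x1]=1;return blob(m&k)
E
python3 - <<'E'
from h import *
for cam,(x0,y0,x1,y1) in {"top":(235,140,360,262),"scene":(220,165,350,258)}.items():
    im=np.load(cam+"0.npz")["im"]
    m,c,a=red(im,x0,y0,x1,y1)
    ct=max(cv2.findContours(m.astype(np.uint8),0,1)[0],key=len)[:,0]
    p=ray(cam,ct,0.0765);print(cam,"red",c,a,ray(cam,c,.0765)[0],circ(p))
    h=cv2.cvtColor(im,cv2.COLOR_BGR2HSV)
    w=np.zeros(m.shape,bool);w[y0:y1,x0:x1]=1
    w&=(h[...,0]>8)&(h[...,0]<28)&(h[...,1]>70)&(h[...,2]>110)
    w,_,_=blob(w);ct=cv2.convexHull(max(cv2.findContours(w.astype(np.uint8),0,1)[0],key=len))[:,0]
    # outer black ring
    k=np.zeros(m.shape,bool);k[y0:y1,x0:x1]=1;k&=(h[...,2]<70);k,_,_=blob(k)
    cb=cv2.convexHull(max(cv2.findContours(k.astype(np.uint8),0,1)[0],key=len))[:,0]
    print("wood",circ(ray(cam,ct,.042)),"ring",circ(ray(cam,cb,.04)), cb.min(0),cb.max(0))
im=np.load("top0.npz")["im"]
cv2.imwrite("pics/crop.png",cv2.resize(im[140:265,235:362],None,fx=4.7,fy=4.7,interpolation=2))
E
```

```text
top red [291.33420366 234.63707572] 383 [ 0.43751659 -0.07368458  0.0765    ] (array([ 0.43753914, -0.0737052 ]), np.float64(0.028521525539578717))
wood (array([ 0.53130828, -0.09127499]), np.float64(0.12747404589933448)) ring (array([ 0.3879443 , -0.12454253]), np.float64(0.003466994334992399)) [308 251] [310 253]
scene red [258.21818182 214.41818182] 330 [ 0.42961832 -0.079871    0.0765    ] (array([ 0.43024885, -0.07935219]), np.float64(0.030721644686136924))
wood (array([ 0.52941838, -0.09230783]), np.float64(0.12569605585588592)) ring (array([ 0.50952093, -0.10475247]), np.float64(0.15574334990982205)) [229 185] [339 257]
```

View pics/crop.png

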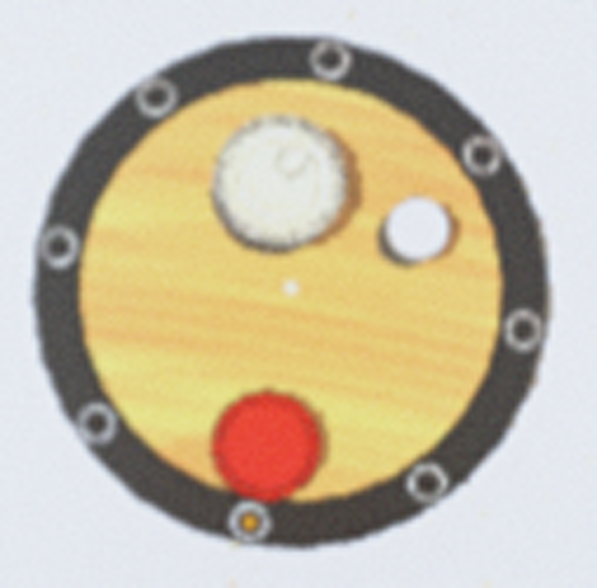

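The crop shows all eight holes, the brass pin at (249,521), the centre dot at (290,288), and the dish at (268,446). I'll fit the centre and hole angle from these.

```bash
python3 - <<'E'
from h import *
f=lambda p:(np.array(p,float)+.5)/4.7-.5+[235,140]
H=ray("top",f([(331,60),(482,155),(522,330),(427,483),(249,521),(97,424),(60,247),(156,97)]),.04)
c,r=circ(H);print("holes",c,r)
a=np.degrees(np.arctan2(*(H[:,:2]-c).T[::-1]));print(a)
pa=a[4]
off=[(x-pa+45*(i-4)+180)%360-180 for i,x in enumerate(a)];pa+=np.mean(off);print("off",off,"pin az",pa)
print("dot",ray("top",f((290,288)),.042))
for b in (pa,pa-45):
    t=np.radians(b);print(b,"dish",c+.095*np.array([np.cos(t),np.sin(t)]))
print("tins",ray("top",f([(283,183)]),.1),ray("top",f([(418,229)]),.102))
im=np.load("top0.npz")["im"];d=np.load("top0.npz")["d"];print(d[200:215:5,290:305:5],d[235,291], (cams.calibration("top")["camera_from_world"]@[*c,.042,1])[2])
E
```

```text
holes [ 0.53145701 -0.09144804] 0.1408008525163241
[ -10.81688065  -55.66667746 -100.71493141 -145.72511476  169.17484185
  124.66074616   79.47569188   34.41662375]
off [np.float64(0.008277496523874106), np.float64(0.15848068556346107), np.float64(0.11022673316932696), np.float64(0.10004338454967865), np.float64(0.0), np.float64(0.4859043017269755), np.float64(0.3008500290189886), np.float64(0.24178189445768794)] pin az 169.35053741959922
dot [[ 0.53133841 -0.09086309  0.042     ]]
169.35053741959922 dish [ 0.43809327 -0.07389205]
124.35053741959922 dish [ 0.47785283 -0.01301595]
tins [[ 0.58673156 -0.08334968  0.1       ]] [[ 0.55971462 -0.15924317  0.102     ]]
[[1.0886761 1.0924813 1.08815  ]
 [1.0846053 1.0873432 1.0875862]
 [1.0883157 1.0883932 1.0831643]] 1.0545182 1.0893225503857378
```

>>> step_arm([
  [1,0.7,0],
  [1,0.7,0],
  [1,0.7,0],
  [1,0.7,0],
  [1,0.7,0],
  [1,0.7,0],
  [1,0.7,0],
  [1,0.7,0],
], yaw=[0,0,0,0,0,0,0,0], claw=[1,1,1,1,1,1,1,1], grip_force=10)

```text
time_s: 0.77
tcp_pos: [0.351, 0.4497, 0.2407]
eef_rot: [-180.0, 0.0, -17.5]
contact_force: [1.2, 0.0, -0.3]
gripper_width: 0.0398
gripper_force: 0.0
```

>>> step_arm([
  [0.6,0.65,0],
  [0.6,0.65,0],
  [0.6,0.65,0],
  [0.6,0.65,0],
  [0.6,0.65,0],
  [0.6,0.65,0],
  [0.6,0.65,0],
], yaw=[0,0,0,0,0,0,0], claw=[1,1,1,1,1,1,1])

```text
time_s: 1.35
tcp_pos: [0.426, 0.2918, 0.2405]
eef_rot: [-180.0, 0.0, -17.3]
contact_force: [-0.5, 0.1, -0.1]
gripper_width: 0.0009
gripper_force: 0.0
```

>>> step_arm([
  [0.35,0.95,0],
  [0.35,0.95,0],
  [0.35,0.95,0],
  [0.35,0.95,0],
  [0.35,0.95,0],
  [0.35,0.95,0],
  [0.35,0.95,0],
  [0.35,0.95,0],
], yaw=[0,0,0,0,0,0,0,0], claw=[1,1,1,1,1,1,1,1])

```text
time_s: 2.02
tcp_pos: [0.4366, 0.0905, 0.2406]
eef_rot: [-180.0, -0.0, -17.3]
contact_force: [0.3, 0.7, 0.1]
gripper_width: 0.0
gripper_force: 0.0
```

>>> step_arm([
  [0.245,0.78,0],
  [0.245,0.78,0],
  [0.245,0.78,0],
  [0.245,0.78,0],
  [0.245,0.78,0],
  [0.245,0.78,0],
  [0.245,0.78,0],
  [0.245,0.78,0],
], yaw=[-0.0185,-0.0185,-0.0185,-0.0185,-0.0185,-0.0185,-0.0185,-0.0185], claw=[1,1,1,1,1,1,1,1])

```text
time_s: 2.68
tcp_pos: [0.4373, -0.0726, 0.2404]
eef_rot: [-180.0, 0.0, -10.5]
contact_force: [1.6, 0.4, 0.1]
gripper_width: 0.0004
gripper_force: 0.0
```

```bash
python3 - <<'E'
from h import *
from plant import status
from scipy.spatial.transform import Rotation as R
s=status.get_state();im,d=cams.capture("wrist");c=cams.calibration("wrist");print(s["tcp_pos"],s["eef_rot"],s["contact_force"])
cv2.imwrite("pics/w0.png",im)
m,ce,a=red(im,0,0,512,384);ct=max(cv2.findContours(m.astype(np.uint8),0,1)[0],key=len)[:,0].astype(float)
W=np.eye(4);W[:3,:3]=R.from_euler("xyz",s["eef_rot"],degrees=True).as_matrix();W[:3,3]=s["tcp_pos"]
T=W@c["T_tool_cam"]
u=cv2.undistortPoints(ct.reshape(-1,1,2),c["mtx"],c["D"])[:,0];r=np.c_[u,np.ones(len(u))]@T[:3,:3].T
p=T[:3,3]+r*((.0765-T[2,3])/r[:,2])[:,None];print(ce,a,circ(p))
E
```

```text
[ 0.4372598  -0.07257436  0.24043472] [-1.79997543e+02  9.98263870e-03 -1.05054568e+01] [1.57056922 0.37121659 0.08487679]
[255.3421263  177.76938449] 2502 (array([ 0.43973858, -0.07418757]), np.float64(0.030006051924186976))
```

View pics/w0.png

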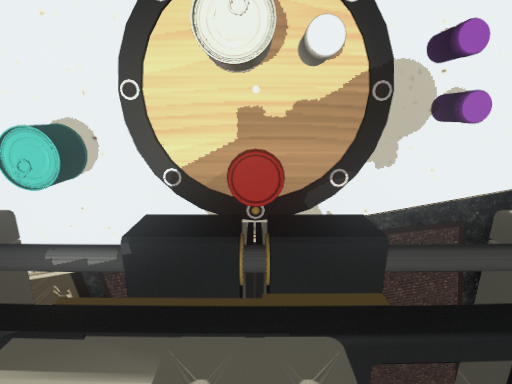

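Wrist view: the red dish is at (256,178), with the closed fingers pointing at it and the pin at (256,211). The dish works out at (0.439,-0.074), which agrees with the top camera. Next I'll descend to just above the rim.

>>> step_arm([
  [0.01,0.005,0.2],
  [0.01,0.005,0.4],
  [0.01,0.005,0.55],
  [0.01,0.005,0.65],
  [0.01,0.005,0.69],
  [0.01,0.005,0.69],
  [0.01,0.005,0.69],
], yaw=[0,0,0,0,0,0,0], claw=[1,1,1,1,1,1,1])

```text
time_s: 3.32
tcp_pos: [0.4393, -0.0747, 0.1032]
eef_rot: [180.0, -0.0, -10.5]
contact_force: [0.4, 1.1, 1.3]
gripper_width: 0.0004
gripper_force: 0.0
```

>>> step_arm([
  [0,0,0.02],
  [0,0,0.04],
  [0,0,0.06],
  [0,0,0.08],
  [0,0,0.09],
  [0,0,0.1],
  [0,0,0.1],
  [0,0,0.1],
], yaw=[0,0,0,0,0,0,0,0], claw=[1,1,1,1,1,1,1,1])

```text
time_s: 3.98
tcp_pos: [0.4384, -0.0756, 0.0826]
eef_rot: [180.0, 0.0, -10.6]
contact_force: [-1.2, -0.2, 2.9]
gripper_width: 0.0004
gripper_force: 1.6
```

>>> step_arm([
  [0,0,0.015],
  [0,0,0.03],
  [0,0,0.045],
  [0,0,0.055],
  [0,0,0.06],
  [0,0,0.06],
  [0,0,0.06],
], yaw=[0,0,0,0,0,0,0], claw=[1,1,1,1,1,1,1])

```text
time_s: 4.57
tcp_pos: [0.4385, -0.0756, 0.0704]
eef_rot: [180.0, 0.0, -10.6]
contact_force: [-0.8, -0.2, 5.6]
gripper_width: 0.0005
gripper_force: 3.0
```

>>> step_arm([
  [0,0,0.005],
  [0,0,0.01],
  [0,0,0.01],
  [0,0,0.01],
], yaw=[0,0,0,0], claw=[1,1,1,1])

```text
time_s: 4.9
tcp_pos: [0.4388, -0.0757, 0.07]
eef_rot: [180.0, -0.0, -10.6]
contact_force: [-8.8, 2.7, 28.1]
gripper_width: 0.0002
gripper_force: 13.9
```

The plunger is bottomed at TCP z 0.070. I'll ease off 1 mm to lower the press force.

>>> step_arm([
  [0,0,-0.005],
  [0,0,-0.005],
  [0,0,-0.005],
], yaw=[0,0,0], claw=[1,1,1])

```text
time_s: 5.15
tcp_pos: [0.4387, -0.0756, 0.0701]
eef_rot: [180.0, -0.0, -10.6]
contact_force: [-5.2, 1.1, 16.0]
gripper_width: 0.0007
gripper_force: 7.6
```

```bash
python3 - <<'E'
import numpy as np
from plant import status
s=status.get_state();print(s["tcp_pos"],s["eef_rot"],s["contact_force"])
C=np.array([.5314,-.0914]);P=np.array([.4386,-.0756]);y=np.radians(-10.5)
X=np.array([np.cos(y),np.sin(y)]);Y=np.array([np.sin(y),-np.cos(y)])
for a in np.r_[np.arange(0,46,2.5),46,47,48]:
    t=-np.radians(a);q=C+np.array([[np.cos(t),-np.sin(t)],[np.sin(t),np.cos(t)]])@(P-C)-P
    print(a,np.round([q@X/.2,q@Y/.2,a/360],4))
E
```

```text
[ 0.43866242 -0.07562964  0.07014477] [ 1.79991672e+02 -2.73249598e-02 -1.06123912e+01] [-5.17901916  1.10378034 16.03845204]
0.0 [0. 0. 0.]
2.5 [ 0.0001 -0.0205  0.0069]
5.0 [ 0.0012 -0.041   0.0139]
7.5 [ 0.0031 -0.0615  0.0208]
10.0 [ 0.006  -0.0818  0.0278]
12.5 [ 0.0097 -0.102   0.0347]
15.0 [ 0.0143 -0.122   0.0417]
17.5 [ 0.0197 -0.1418  0.0486]
20.0 [ 0.026  -0.1614  0.0556]
22.5 [ 0.0332 -0.1806  0.0625]
25.0 [ 0.0412 -0.1995  0.0694]
27.5 [ 0.05   -0.2181  0.0764]
30.0 [ 0.0596 -0.2362  0.0833]
32.5 [ 0.07   -0.2539  0.0903]
35.0 [ 0.0812 -0.2712  0.0972]
37.5 [ 0.0931 -0.2879  0.1042]
40.0 [ 0.1057 -0.3041  0.1111]
42.5 [ 0.119  -0.3198  0.1181]
45.0 [ 0.133  -0.3348  0.125 ]
46.0 [ 0.1388 -0.3406  0.1278]
47.0 [ 0.1446 -0.3464  0.1306]
48.0 [ 0.1506 -0.352   0.1333]
```

>>> step_arm([
  [0,-0.01,0],
  [0.0001,-0.0205,0],
  [0.0012,-0.041,0],
  [0.003,-0.0615,0],
  [0.006,-0.082,0],
  [0.01,-0.102,0],
  [0.0143,-0.122,0],
  [0.0197,-0.142,0],
  [0.026,-0.1614,0],
  [0.0295,-0.171,0],
  [0.0332,-0.1806,0],
  [0.0332,-0.1806,0],
], yaw=[0.0035,0.0069,0.0139,0.0208,0.0278,0.0347,0.0417,0.0486,0.0556,0.059,0.0625,0.0625], claw=[1,1,1,1,1,1,1,1,1,1,1,1])

```text
time_s: 6.15
tcp_pos: [0.4522, -0.0407, 0.0702]
eef_rot: [-180.0, -0.0, -33.2]
contact_force: [-5.0, 3.5, 15.5]
gripper_width: 0.0004
gripper_force: 7.7
```

```bash
cat > look.py <<'E'
import sys
from h import *
from plant import status
s=status.get_state();print(s["time_s"],s["tcp_pos"],s["eef_rot"],s["contact_force"])
C=np.array([.5314,-.0914]);q=s["tcp_pos"][:2]-C;print("tcp r",np.hypot(*q),"turn of tcp",169.35-np.degrees(np.arctan2(q[1],q[0])))
im,d=cams.capture("top");cv2.imwrite(f"pics/{sys.argv[1]}.png",cv2.resize(im[130:265,230:365],None,fx=4.4,fy=4.4,interpolation=2))
E
python3 look.py t1
```

```text
6.15 [ 0.45223762 -0.04068843  0.07015428] [-1.79952426e+02 -3.17783387e-02 -3.31835776e+01] [-5.00837788  3.45364671 15.45888876]
tcp r 0.09401247587856904 turn of tcp 21.993698562906104
```

View pics/t1.png

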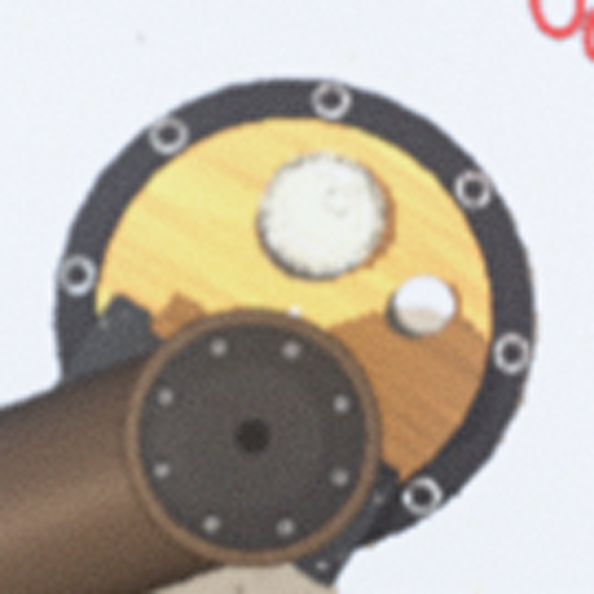

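The table is turning with both tins riding: soup tin at (322,214), silver tin at (422,304). I'll measure the actual turn from the tins.

```bash
cat > turn.py <<'E'
import sys
from h import *
def az(im):
    h=cv2.cvtColor(im,cv2.COLOR_BGR2HSV);k=np.zeros(h.shape[:2],bool);C=np.array([.5314,-.0914])
    yy,xx=np.mgrid[:384,:512];P=ray("top",np.c_[xx.ravel(),yy.ravel()],.1)[:,:2]-C
    rr=np.hypot(*P.T).reshape(384,512);A=np.arctan2(P[:,1],P[:,0]).reshape(384,512)
    m=(rr<.118)&(h[...,1]<60)&(h[...,2]>120)
    n,l,s,c=cv2.connectedComponentsWithStats(m.astype(np.uint8))
    o=np.argsort(-s[1:,4])[:2]+1
    for i in o:
        ct=cv2.convexHull(np.argwhere(l==i)[:,::-1].astype(np.int32))[:,0]
        p,r=circ(ray("top",ct,.101));q=p-C;print(s[i,4],c[i].round(1),"r",r.round(4),"rad",np.hypot(*q).round(4),"az",np.degrees(np.arctan2(q[1],q[0])).round(2))
if __name__=="__main__":
    az(np.load("top0.npz")["im"]);im,_=cams.capture("top");az(im)
E
python3 turn.py
```

```text
626 [293.8 178.4] r 0.0375 rad 0.0569 az 10.77
162 [323.2 188.5] r 0.0189 rad 0.0725 az -67.15
641 [302.5 178.5] r 0.0381 rad 0.0568 az -12.47
150 [325.8 198.8] r 0.018 rad 0.0735 az -89.63
```

>>> step_arm([
  [0,-0.01,0],
  [0.0001,-0.0205,0],
  [0.0012,-0.041,0],
  [0.003,-0.0615,0],
  [0.006,-0.082,0],
  [0.01,-0.102,0],
  [0.0143,-0.122,0],
  [0.0197,-0.142,0],
  [0.026,-0.1614,0],
  [0.0295,-0.171,0],
  [0.0332,-0.1806,0],
  [0.0332,-0.1806,0],
  [0.0332,-0.1806,0],
], yaw=[0.0035,0.0069,0.0139,0.0208,0.0278,0.0347,0.0417,0.0486,0.0556,0.059,0.0625,0.0625,0.0625], claw=[1,1,1,1,1,1,1,1,1,1,1,1,1])

```text
time_s: 7.33
tcp_pos: [0.4783, -0.0138, 0.0702]
eef_rot: [-179.9, -0.0, -55.6]
contact_force: [-2.1, 5.1, 11.0]
gripper_width: 0.0006
gripper_force: 5.4
```

```bash
python3 turn.py; python3 look.py t2; python3 - <<'E'
from h import *
im,_=cams.capture("wrist");cv2.imwrite("pics/w2.png",im)
E
```

```text
626 [293.8 178.4] r 0.0375 rad 0.0569 az 10.77
162 [323.2 188.5] r 0.0189 rad 0.0725 az -67.15
625 [310.4 181.8] r 0.0378 rad 0.0567 az -35.65
147 [323.7 210. ] r 0.0178 rad 0.0731 az -113.48
7.3833 [ 0.47828913 -0.01377675  0.07023663] [-1.79846204e+02 -3.00566245e-02 -5.56047069e+01] [-2.09420445  4.63014954 10.96464659]
tcp r 0.09405388124012404 turn of tcp 44.96954123955871
```

View pics/w2.png

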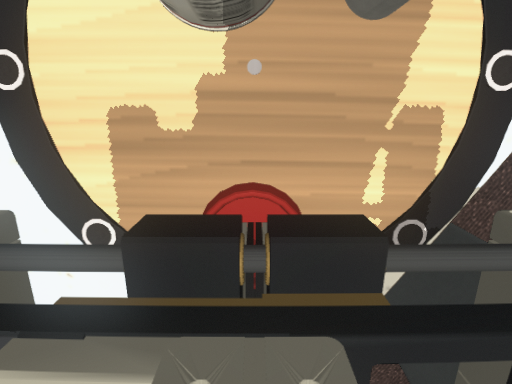

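Wrist view: red dish edges run from 202 to 301 (middle about 251.5), while the hole midpoint and dot are at 254.5. So the table is about 1.2° past the hole, and the tins agree at 46.4°. I'll turn back 1.2°.

>>> step_arm([
  [0,0.005,0],
  [0,0.01,0],
  [0,0.01,0],
  [0,0.01,0],
], yaw=[-0.0016,-0.0033,-0.0033,-0.0033], claw=[1,1,1,1])

```text
time_s: 7.82
tcp_pos: [0.4764, -0.0151, 0.0702]
eef_rot: [-179.9, -0.0, -54.4]
contact_force: [-1.4, 4.2, 11.1]
gripper_width: 0.0005
gripper_force: 5.5
```

```bash
python3 turn.py|tail -2; python3 look.py t3; python3 - <<'E'
from h import *
im,_=cams.capture("wrist");cv2.imwrite("pics/w3.png",im)
for f in("w0","w2","w3"):
    im=cv2.imread(f"pics/{f}.png");m,c,a=red(im,150,150,350,214);ys,xs=np.where(m)
    print(f,"red",xs.min(),xs.max(),(xs.min()+xs.max())/2)
    g=cv2.cvtColor(im,cv2.COLOR_BGR2HSV);w=(g[...,1]<60)&(g[...,2]>110)
    for b in ((240,50,270,100),(70,200,135,213),(375,200,440,213),(70,213,118,250),(390,213,430,250)):
        q=w[b[1]:b[3],b[0]:b[2]]
        ys,xs=np.where(q);print("   ",b,len(xs),(xs.mean()+b[0]).round(1) if len(xs) else None, (ys.mean()+b[1]).round(1) if len(xs) else None)
E
```

```text
628 [309.9 181.5] r 0.0376 rad 0.0567 az -34.37
142 [323.9 209.2] r 0.0177 rad 0.0729 az -112.12
7.8667 [ 0.47642648 -0.01510479  0.07022914] [-1.79867539e+02 -3.36658630e-02 -5.44153358e+01] [-3.59202241  3.62245984 10.33934743]
tcp r 0.09403747656686036 turn of tcp 43.57585496127517
w0 red 227 283 255.0
    (240, 50, 270, 100) 299 250.0 62.5
    (70, 200, 135, 213) 845 102.0 206.0
    (375, 200, 440, 213) 549 399.9 204.3
    (70, 213, 118, 250) 1536 93.5 228.5
    (390, 213, 430, 250) 0 None None
w2 red 203 299 251.0
    (240, 50, 270, 100) 181 254.1 66.3
    (70, 200, 135, 213) 0 None None
    (375, 200, 440, 213) 0 None None
    (70, 213, 118, 250) 450 91.9 232.5
    (390, 213, 430, 250) 274 410.4 230.4
w3 red 203 299 251.0
    (240, 50, 270, 100) 177 253.5 66.4
    (70, 200, 135, 213) 0 None None
    (375, 200, 440, 213) 0 None None
    (70, 213, 118, 250) 493 90.0 231.8
    (390, 213, 430, 250) 239 407.2 231.8
```

The tins now read 45.1° and 45.0°. I'll lift off straight up.

>>> step_arm([
  [0,0,-0.01],
  [0,0,-0.025],
  [0,0,-0.04],
  [0,0,-0.055],
  [0,0,-0.07],
  [0,0,-0.09],
  [0,0,-0.12],
  [0,0,-0.2],
  [0,0,-0.35],
  [0,0,-0.5],
  [0,0,-0.6],
  [0,0,-0.6],
  [0,0,-0.6],
], yaw=[0,0,0,0,0,0,0,0,0,0,0,0,0], claw=[1,1,1,1,1,1,1,1,1,1,1,1,1])

```text
time_s: 9.05
tcp_pos: [0.4756, -0.0157, 0.1907]
eef_rot: [-179.9, -0.0, -54.5]
contact_force: [0.3, -0.1, -0.2]
gripper_width: 0.0007
gripper_force: 0.0
```

```bash
python3 turn.py|tail -2; python3 look.py t4; python3 - <<'E'
from h import *
im,d=cams.capture("wrist");cv2.imwrite("pics/w4.png",im)
im,d=cams.capture("scene");cv2.imwrite("pics/s4.png",im)
E
```

```text
606 [310.1 181.2] r 0.037 rad 0.0577 az -34.2
143 [324. 209.] r 0.0175 rad 0.0729 az -111.4
9.1 [ 0.47484768 -0.01590553  0.18956001] [-1.79988208e+02  2.04078424e-02 -5.44695650e+01] [ 0.14559243  0.31065968 -1.51605763]
tcp r 0.09432698872973626 turn of tcp 42.513403295429
```

View pics/w4.png

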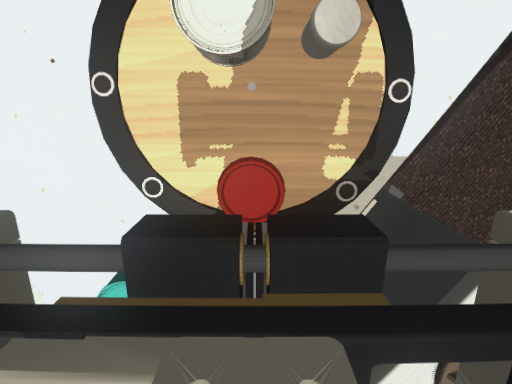

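The wrist view shows the table in place, but the pin is hidden behind the gripper. I'll move aside so the top camera can see it.

>>> step_arm([
  [0,0,-0.2],
  [-0.8,-0.55,-0.3],
  [-0.8,-0.55,-0.3],
  [-0.8,-0.55,-0.3],
  [-0.8,-0.55,-0.3],
  [-0.8,-0.55,-0.3],
  [-0.8,-0.55,-0.3],
  [-0.8,-0.55,-0.3],
  [-0.8,-0.55,-0.3],
], yaw=[0,0,0,0,0,0,0,0,0], claw=[1,1,1,1,1,1,1,1,1])

```text
time_s: 10.0
tcp_pos: [0.4713, 0.1781, 0.2485]
eef_rot: [179.9, -0.0, -54.4]
contact_force: [-0.6, -0.4, 0.5]
gripper_width: 0.0008
gripper_force: 0.0
```

```bash
python3 turn.py|tail -2; python3 look.py t5; python3 - <<'E'
from h import *
# plunger height from two views of the red head
pr=[]
for cam,(x0,y0,x1,y1) in {"top":(235,140,360,262),"scene":(220,165,350,258)}.items():
    im,d=cams.capture(cam);m,c,a=red(im,x0,y0,x1,y1);print(cam,c,a,np.median(d[m]))
    for z in(.0625,.0675,.0765):print(z,ray(cam,c,z)[0][:2].round(4))
    if cam=="top":top=im
    else: sc=im
a=cv2.resize(top[135:265,230:365],None,fx=4,fy=4,interpolation=2);cv2.imwrite("pics/t6.png",a)
E
```

```text
637 [309.9 181.7] r 0.0378 rad 0.0564 az -34.54
164 [324.  209.2] r 0.0188 rad 0.0734 az -111.6
10.05 [0.4713877  0.17762833 0.2487141 ] [ 1.79893509e+02 -6.17639898e-03 -5.44580785e+01] [-0.11417861 -1.03848553 -0.16501301]
tcp r 0.2756405606357231 turn of tcp 66.7748815488502
top [268.94652406 220.52406417] 374 1.0567831
0.0625 [ 0.4763 -0.0137]
0.0675 [ 0.4762 -0.0136]
0.0765 [ 0.4759 -0.0136]
scene [248.87868852 197.8295082 ] 305 1.0302438
0.0625 [ 0.4816 -0.0092]
0.0675 [ 0.4768 -0.0131]
0.0765 [ 0.4682 -0.02  ]
```

View pics/t6.png

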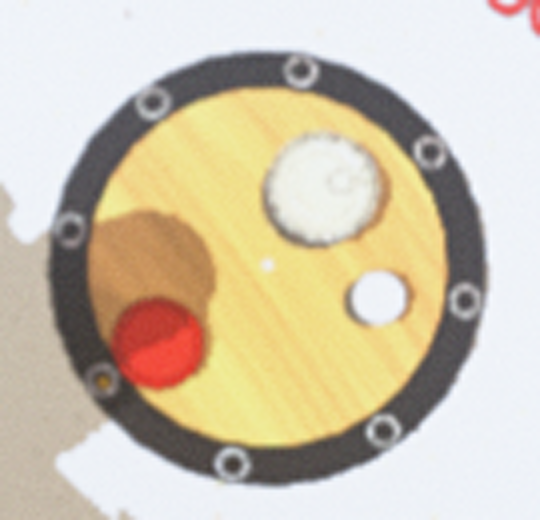

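The brass pin stands in the hole at (102,380), and both tins stand on the table, turned about 45°. The red head's offset between the two camera views matches the start, so the plunger is fully up.

```bash
python3 -c "
from plant import job;print(job.close_job())"
```

```text
the job is handed in; nothing more can be done
None
```

I pressed the plunger fully down, turned the table clockwise about 45° (it overshot about 1.3° and I eased it back) and let go; the cameras show the pin in the next hole, the plunger up and both tins standing, and the job was handed in at about 10 s.

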